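# Tip the workpiece over and square it into the sawing board

## Task

Tip the upright wooden workpiece over on the sawing board by pushing on it, so that it comes to lie flat with its red-striped face up. Then push it home into the corner of the board, its long edge flush along the dark back fence and its end against the dark end stop. Only push: never pick the workpiece up, and leave the glue bottle, chisel and offcut where they are.

Things in the scene. Friction and masses are not known exactly. Their poses are not given: they have to be found in the camera images.
- workpiece: The workpiece: loose pale wooden block, 36 (its x) x 60 (y) x 140 mm (z), 0.13 to 0.25 kg, standing on end on the sawing board, z up. Origin: centre of its 36 x 60 underside. A red stripe 24 mm wide runs down the 60 x 140 face that its +x axis points out of, and over the top end's edge to mid-thickness. Pushed high on the striped face it topples away from the push, stripe up.
- workpiece_center (a point): The middle of the workpiece (70 mm up its z axis from its origin), with the workpiece's axes. At the start the striped face looks roughly along the sawing board's -y (within 0.4 rad), so that the workpiece topples roughly towards the end stop. Lying home in the corner, this point is at x = -30, y = -70, z = +18 mm in the frame of point corner.
- jig: The sawing board, screwed down: plywood base 260 (x) x 340 (y) x 18 mm thick. Origin: centre of the underside, on the bench; z up. Dark back fence along its +x side, inner face at x = +90 mm, 30 thick, 45 above the base, full length, with a 4 mm saw slot. Dark end stop at its +y end, inner face at y = +125 mm, 25 thick, 30 above the base, from x = -30 mm to the fence.
- corner (a point): The inner corner of the sawing board, on the top of the base (18 mm above the bench) where the inner faces of fence and end stop meet. It has the board's axes: the fence's face is its plane x = 0, the end stop's face its plane y = 0, the base's top z = 0; the free space lies at -x, -y.
- glue: Bystander: white glue bottle with a blue label and an orange cap, 56 mm diameter, 160 mm tall, standing on the bench to the right (-y) of the sawing board. Origin at the centre of its underside.
- chisel: Bystander: chisel lying on the bench to the left (+y) of the sawing board; blue handle 120 x 28 x 26 mm and steel blade, 254 mm overall, along its x axis (blade to +x). Origin under the blade end of the handle, on the bench.
- offcut: Bystander: small brown wooden offcut, 45 x 45 x 70 mm, standing on the bench behind (+x of) the fence. Origin at the centre of its underside.
Not all that is in view belongs to the job. Several things have the shape of the workpiece; the one meant has the colours described above.

How it is judged:
By the outcome, as a careful person would: the job done as asked, in the order asked, and still so for the second after the job is handed in, with the robot touching nothing.
It also fails if it takes over 64 s, if anything falls off the work surface, if the arm or the gripper's body presses on something with over 40 N, if the wrist force passes 120 N, or if a joint passes its speed limit or range.

## Robot

A 6-joint arm with a two-finger parallel gripper is mounted at the origin on the work surface. World frame = base frame: x ahead of the robot, y to its left, z up, the work surface at z = 0. Lengths are in mm, angles in rad, forces in N, time in s.
With the tool pointing down it reaches from about 300 to 775 mm from the base axis. Payload 14.6 kg.
Tool frame: the origin (TCP) lies midway between the tips of the shut fingers; the grasp point (between the pads) lies 19 mm behind it (manip.grasp_offset is the distance from the TCP to the grasp point, in mm); z points along the fingers, y is the line along which they close (so a half turn about z gives the same grasp; the last joint's range is limited). The gripper opens to 94 mm and grips with 3 to 60 N. Pads are 16 mm wide; open, the fingers measure 119 mm over their backs; the gripper's body (75 mm by 177 mm) begins 78 mm behind the grasp point.
Start: joints at [-1.221, 0.3, 1.521, -0, 1.321, -0.067], TCP at [222.652, -502.907, 205.446] pointing down, gripper open.
Joint ranges: [-3.03, 3.03], [-0.79, 2.21], [0.23, 2.52], [-1.04, 4.18], [0, 3.07], [-2.55, 2.55]. Speed limits (rad/s): [2.22, 2.22, 2.57, 3.14, 3.14, 3.14].

## Interface

Orientations are given as [roll, pitch, yaw] about the fixed x, y, z axes, in that order (R = Rz(yaw) Ry(pitch) Rx(roll)).
In Python, from cell import manip, viewer gives the robot as it stands. The module is installed in compiled form; this text tells all that it offers.
- The arm moves only by the tool move_arm, never from a script. Its argument "moves" is a list of rows, each a list of 4 numbers: the shift along the tool's x, y, z in m, then the turn about the tool's z in rad. A call has 1 to 12 rows; each row is the pose to reach, as a shift and turn from the pose commanded when the call began, along the tool's axes at that moment; what a row does not reach only later rows make up. A row lasts 1/10 s, in which the tool goes at most 50 mm and 8.59 degrees, less where a joint would pass 70% of its speed; a pose out of reach is approached as far as the arm can. A call with a gripper value outside its range is refused whole. "jaw" is the finger opening in m, from 0 to 0.094, set as the call begins (left out, the last holds). The fingers move at their own pace and stop on an object; "squeeze" is the grip in N (left out, the last holds). Time passes only in rows, so rows that repeat a pose let the fingers close. It gives the time, the measured TCP pose, the force, the opening and the grip force at its end, in the units of the state.
- manip.read_state(): the state, without advancing time (a new reading comes with each control period).
- viewer.camera(name): name is "scene" or "top"; returns a dict with "frame" (384x512x3 uint8, blue, green, red), "z_map" (384x512 float32, mm along the optical axis (not along the pixel's ray), 0 where there is no reading), "fx", "fy", "cx", "cy" (pixels), "D" ([k1, k2, p1, p2, k3] as OpenCV has them; the pictures are not rectified), "origin" and "orientation" of the camera in the world. Camera axes: x right, y down, z forward; pixel columns grow to the right and rows downward; lengths in mm; the calibration is good to about 2 mm. A picture is of the moment at which its call begins.
- manip.sign_off(): hands the job in; it is judged then, once.
The state is a dict: "clock": time; "joints": joint angles; "qd": joint speeds; "effort": joint torques, N m; "eef_pos": TCP position; "eef_rot": TCP orientation; "wrist_force": force on the tool from outside, world axes, zero at the start; "moment": the same for the moment, N m; "finger_gap": finger opening in mm; "finger_force": force on a finger pad.
Only numpy, scipy, OpenCV 4.12 (cv2) and the standard library are available. Lean on these libraries where they do the work, as an engineer would, in place of code of your own. Each camera call takes 0.05 s, during which the arm holds its last target. There are 200 camera calls.

## Working session

There is one attempt and no reset: what is moved stays moved. The work goes in short steps, Python scripts to look and compute and a tool call to move; the robot and the scene stay as the last step left them, time stands still between calls to the robot, and variables do not carry over. Pictures are saved under pics/ and viewed, at most 10 in all, crops included, and the job is handed in when it is done.

Besides the shell and the picture viewer there is one more tool, called as name(argument=value, ...) on one line, values as JSON. move_arm: Moves the arm, as the interface text tells. Its arguments: {"type":"object","properties":{"moves":{"type":"array"},"jaw":{"type":"number"},"squeeze":{"type":"number"}},"required":["moves"]}

```bash
mkdir -p pics
cat > h.py <<'E'
import numpy as np,cv2
from scipy.spatial.transform import Rotation as R
from cell import manip,viewer
def pts(c):
    z=c["z_map"];h,w=z.shape
    u,v=np.meshgrid(np.arange(w),np.arange(h))
    K=np.array([[c["fx"],0,c["cx"]],[0,c["fy"],c["cy"]],[0,0,1.]])
    n=cv2.undistortPoints(np.stack([u,v],-1).reshape(-1,1,2).astype(np.float32),K,np.array(c["D"],float)).reshape(h,w,2)
    P=np.dstack([n[...,0]*z,n[...,1]*z,z])
    o=np.array(c["orientation"],float)
    M=R.from_euler('xyz',o).as_matrix() if o.shape==(3,) else (o if o.shape==(3,3) else None)
    W=P@M.T+np.array(c["origin"]);W[z==0]=np.nan
    return W
E
python3 - <<'E'
from h import *
for n in("scene","top"):
    c=viewer.camera(n);cv2.imwrite(f"pics/{n}0.png",c["frame"]);np.savez(f"{n}0.npz",W=pts(c),f=c["frame"])
    print(n,c["origin"],c["orientation"],c["fx"],c["cx"],c["D"])
print(manip.read_state())
E
```

```text
scene [ 884.45238732 -467.49084842 1050.37133983] [-2.61709460e+00  1.84549940e-03  5.91093077e-01] 499.360035928065 254.59482402471414 [-0.05381763  0.          0.          0.          0.        ]
top [ 3.95700898e+02 -1.60954795e-01  1.01053285e+03] [-2.96081138e+00  2.83610001e-03 -1.57022442e+00] 370.3218249037619 251.26001425304966 [-0.05047469  0.          0.          0.          0.        ]
{'clock': 0.1, 'joints': array([-1.22061879e+00,  3.00398095e-01,  1.52151823e+00, -1.84106178e-06,
        1.32069501e+00, -6.65993611e-02]), 'qd': array([ 0.00020046, -0.00227313, -0.00254108, -0.00054514, -0.00060495,
       -0.00030689]), 'effort': array([ 2.21737464e-03, -5.32644582e+01, -3.53281903e+01,  7.10275839e-02,
        2.35299126e-02, -6.33047534e-05]), 'eef_pos': array([ 222.56510912, -502.69987544,  204.9529615 ]), 'eef_rot': array([-3.14057612e+00, -6.60137832e-05,  4.16777324e-01]), 'wrist_force': array([-0.76337435, -0.69962861,  0.44430404]), 'moment': array([-0.02081368,  0.00135293, -0.01248166]), 'finger_force': 0.0, 'finger_gap': 94.05413381375324}
```

View pics/scene0.png

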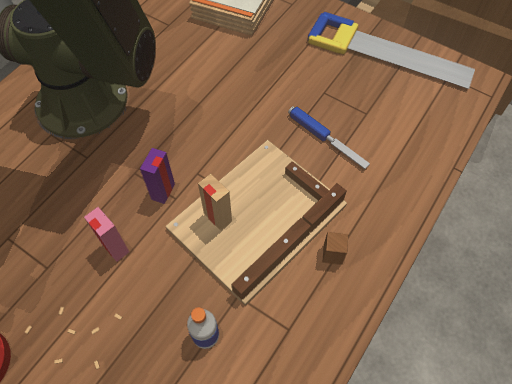

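View pics/top0.png

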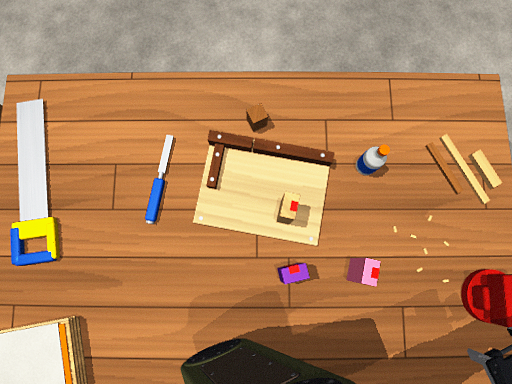

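Candidates for the workpiece: the pale block with red stripe, scene (215,203) / top (290,207), which stands on the board; the purple block, scene (157,175) / top (294,272); and the pink block, scene (105,232) / top (365,271). By its pale wood colour and red stripe, I choose the one on the board. The fence is at top (270,148), the end stop at top (215,168), the glue at top (373,158), the chisel at top (158,190) and the offcut at top (258,117).

Run:
```python
from h import *
for n in("scene","top"):
    d=np.load(f"{n}0.npz");W=d["W"];f=d["f"].astype(int);b,g,r=f[...,0],f[...,1],f[...,2]
    reg=(W[...,0]>350)&(W[...,0]<760)&(W[...,1]>-230)&(W[...,1]<200)
    def rect(m,nm):
        m=(m&reg).astype(np.uint8)
        k,l,s,_=cv2.connectedComponentsWithStats(m)
        for i in range(1,k):
            if s[i,4]>25:
                p=W[l==i]; q=cv2.minAreaRect(p[:,:2].astype(np.float32))
                print(n,nm,s[i,4],"zmed %.1f"%np.median(p[:,2]),"c",np.round(q[0],1),"size",np.round(q[1],1),"ang",round(q[2],2),"bb",np.round(p.min(0)),np.round(p.max(0)))
    z=W[...,2]
    rect((z>150)&(z<164),"wp-top")
    rect((r>150)&(g<70)&(b<70)&(z>22),"stripe")
    rect((z>150)&(r>150)&(g<70)&(b<70),"stripetop")
    rect((z>58)&(z<67)&(r<140),"fence")
    rect((z>43)&(z<53)&(r<140)&(b<70),"stop")
    rect((z>14)&(z<22),"base")
    rect((z>35)&(z<140)&(r>130),"wp-side")
t=cv2.imread("pics/scene0.png")[155:245,165:255];cv2.imwrite("pics/crop.png",cv2.resize(t,None,fx=6,fy=6,interpolation=2))
```

```text
scene wp-top 486 zmed 157.8 c [523.8 -87.7] size [37.7 60.9] ang 76.07 bb [ 491. -111.  150.] [556. -63. 163.]
scene stripe 60 zmed 140.5 c [376.  -95.3] size [13.7 24.4] ang 15.54 bb [ 367. -108.  137.] [385. -84. 144.]
scene stripe 38 zmed 158.6 c [520.9 -95.7] size [13.7 22.3] ang 85.31 bb [ 510. -102.  156.] [532. -88. 163.]
scene stripetop 38 zmed 158.6 c [520.9 -95.7] size [13.7 22.3] ang 85.31 bb [ 510. -102.  156.] [532. -88. 163.]
scene fence 27 zmed 61.9 c [ 385.  -100.6] size [ 3.4 45.7] ang 13.09 bb [ 378. -123.   58.] [391. -79.  67.]
scene fence 1908 zmed 62.8 c [697.6 -48.2] size [342.  31.] ang 79.37 bb [ 652. -219.   58.] [743. 123.  67.]
scene fence 54 zmed 62.3 c [ 527.3 -102.6] size [64.2 25.8] ang 15.01 bb [ 493. -110.   58.] [555. -82.  67.]
scene stop 424 zmed 47.9 c [647.4 100.2] size [ 27.2 114.8] ang 79.54 bb [589.  78.  43.] [705. 123.  53.]
scene stop 63 zmed 47.4 c [ 380.6 -102.6] size [67.3 28.7] ang 73.74 bb [ 357. -132.   43.] [390. -66.  53.]
scene stop 54 zmed 47.4 c [731.8  56.7] size [116.9   5.1] ang 77.18 bb [716.  -1.  43.] [743. 114.  53.]
scen
[... 1461 characters left out ...]
40.9 234.3] ang 79.43 bb [ 439. -213.   14.] [714. 160.  22.]
top wp-side 80 zmed 63.0 c [713.5  56.6] size [106.4  19.2] ang 78.32 bb [695.   6.  58.] [730. 110.  67.]
top wp-side 29 zmed 62.8 c [709.5 -40.8] size [40.2  9.4] ang 87.37 bb [704. -61.  59.] [714. -21.  66.]
top wp-side 37 zmed 63.2 c [699.3 -74.2] size [22.8 36.2] ang 40.32 bb [681. -95.  59.] [707. -63.  67.]
top wp-side 71 zmed 46.9 c [669.1  95.2] size [17.  73.8] ang 79.77 bb [632.  82.  42.] [705. 101.  51.]
top wp-side 112 zmed 47.6 c [630.4 105.2] size [22.  78.1] ang 79.18 bb [593.  97.  44.] [671. 123.  54.]
top wp-side 151 zmed 138.9 c [ 368.7 -100.9] size [34.  59.9] ang 0.17 bb [ 352. -131.  129.] [386. -71. 140.]
```

View pics/crop.png

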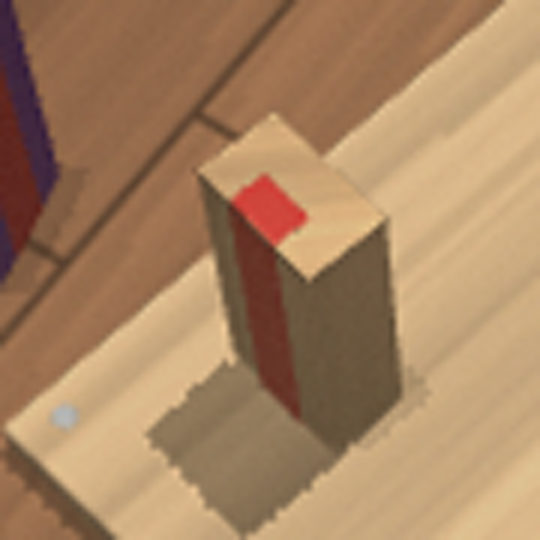

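The crop confirms it: a pale block with a red stripe on the face turned towards -y, and its top at z≈158. The board's yaw is about -0.183, the corner is at about (705, 77), and the block's centre is at (523, -88) with topple direction 76.7°. I start by moving behind the striped face, above everything else.

move_arm(moves=[[0.015,-0.008,0,-0.04],[0.05,-0.026,0,-0.12],[0.09,-0.047,0,-0.2],[0.13,-0.068,0,-0.3],[0.175,-0.091,0,-0.4],[0.22,-0.115,0,-0.5],[0.265,-0.138,0,-0.6],[0.31,-0.161,0,-0.7],[0.35,-0.182,0,-0.8],[0.385,-0.2,0,-0.87],[0.403,-0.21,0,-0.91],[0.409,-0.213,0,-0.92]], jaw=0.02, squeeze=20)

```text
clock: 1.3
eef_pos: [511.0, -140.0, 205.2]
eef_rot: [-3.141, -0.0, 1.342]
wrist_force: [-0.8, -0.5, 0.1]
finger_gap: 20.1
finger_force: 0.0
```

move_arm(moves=[[0,0,0.005,0],[0,0,0.02,0],[0,0,0.04,0],[0,0,0.06,0],[0,0,0.07,0],[0,0,0.075,0],[0,0,0.075,0],[0,0,0.075,0]])

```text
clock: 2.1
eef_pos: [510.6, -142.9, 131.2]
eef_rot: [3.141, 0.0, 1.336]
wrist_force: [0.2, -0.8, -0.2]
finger_gap: 19.6
finger_force: 0.0
```

move_arm(moves=[[0.008,0,0,0],[0.018,0,0,0],[0.024,0,0,0],[0.028,0,0,0],[0.032,0,0,0],[0.036,0,0,0],[0.04,0,0,0],[0.044,0,0,0],[0.048,0,0,0],[0.051,0,0,0],[0.054,0,0,0],[0.057,0,0,0]])

```text
clock: 3.3
eef_pos: [523.7, -86.9, 130.4]
eef_rot: [-3.142, -0.0, 1.337]
wrist_force: [1.2, -0.4, 0.3]
finger_gap: 20.2
finger_force: 0.0
```

move_arm(moves=[[0.003,0,0,0],[0.006,0,0,0],[0.009,0,0,0],[0.012,0,0,0],[0.012,0,0,0],[0.012,0,0,0],[0.012,0,0,0],[0.01,0,0,0],[0,0,0,0],[-0.02,0,0,0],[-0.04,0,0,0],[-0.06,0,0,0]])

```text
clock: 4.5
eef_pos: [509.3, -146.8, 130.5]
eef_rot: [3.142, 0.0, 1.337]
wrist_force: [0.4, 0.3, -0.0]
finger_gap: 20.1
finger_force: 0.0
```

```bash
cat > m.py <<'E'
from h import *
import sys
X=np.array([.9833,-.182]);Y=np.array([.182,.9833]);C=np.array([705.2,77.2])
for n in("scene","top"):
    c=viewer.camera(n);W=pts(c);f=c["frame"].astype(int);cv2.imwrite(f"pics/{n}{sys.argv[1]}.png",c["frame"])
    z=W[...,2];d=W[...,:2]-C;bx=d@X;by=d@Y
    r,g,b=f[...,2],f[...,1],f[...,0]
    m=(z>49)&(z<59)&(bx<-1)&(bx>-225)&(by<-1)&(by>-225)&(r>b+25)&((g>90)|(r>g+90))
    k,l,s,_=cv2.connectedComponentsWithStats(m.astype(np.uint8))
    i=1+np.argmax(s[1:,4]);q=cv2.minAreaRect(np.stack([bx,by],-1)[l==i].astype(np.float32))
    red=(l==i)&(r>130)&(g<80)
    print(n,"zmed",round(float(np.median(z[l==i])),1),"corner-frame centre",np.round(q[0],1),"size",np.round(q[1],1),"ang",round(q[2],2),"box",np.round([bx[l==i].min(),bx[l==i].max(),by[l==i].min(),by[l==i].max()],1),"red",red.sum())
st=manip.read_state();p=st["eef_pos"][:2]-C
print("tcp in corner frame",np.round([p@X,p@Y],1),np.round(st["eef_pos"],1),st["eef_rot"][2],np.round(st["wrist_force"],1),st["clock"])
E
python3 m.py 1
```

```text
scene zmed 54.2 corner-frame centre [-144.7 -101.1] size [140.2  63.2] ang 86.95 box [-176.6 -109.7 -172.7  -30.7] red 404
top zmed 53.6 corner-frame centre [-144.8 -102.2] size [140.   60.1] ang 87.44 box [-177.  -112.1 -173.1  -31.6] red 419
tcp in corner frame [-151.9 -256.9] [ 509.1 -147.7  130.4] 1.3343843359763086 [0.3 0.3 0.2] 4.6
```

View pics/scene1.png

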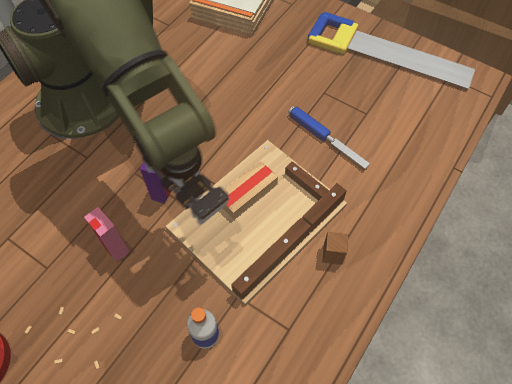

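Toppled with the stripe up: the block lies at scene (250,187), centre (-145, -101) in the corner frame, about 3° off the board's axes. Next I go to its far long side with the fingers wide open along it.

move_arm(moves=[[0.005,-0.002,0,0.06],[0.015,-0.007,0,0.18],[0.03,-0.014,0,0.32],[0.05,-0.023,0,0.46],[0.07,-0.033,0,0.6],[0.09,-0.042,0,0.74],[0.11,-0.051,0,0.88],[0.125,-0.058,0,1.02],[0.137,-0.064,0,1.16],[0.145,-0.068,0,1.3],[0.15,-0.07,0,1.43],[0.15,-0.07,0,1.52]], jaw=0.094)

```text
clock: 5.8
eef_pos: [476.2, 17.5, 130.5]
eef_rot: [-3.141, -0.0, -0.188]
wrist_force: [-0.3, -0.7, 0.9]
finger_gap: 93.6
finger_force: 0.0
```

move_arm(moves=[[0,0,0,0],[0,0,0.01,0],[0,0,0.03,0],[0,0,0.05,0],[0,0,0.07,0],[0,0,0.085,0],[0,0,0.095,0],[0,0,0.098,0],[0,0,0.098,0],[0,0,0.098,0],[0,0,0.098,0]])

```text
clock: 6.9
eef_pos: [476.8, 16.6, 33.1]
eef_rot: [-3.141, -0.001, -0.183]
wrist_force: [-0.4, -0.0, -0.1]
finger_gap: 94.2
finger_force: 0.0
```

```bash
python3 m.py 2
```

```text
scene zmed 54.1 corner-frame centre [-144.2 -101.4] size [140.9  61.7] ang 87.46 box [-177.5 -110.4 -172.7  -31.4] red 471
top zmed 53.7 corner-frame centre [-131.8 -103.1] size [140.7  40.4] ang 84.39 box [-158.7 -112.7 -173.   -32.4] red 106
tcp in corner frame [-213.7 -101.1] [476.7  16.6  32.9] -0.18304250326415117 [-1.3 -0.4 -0.7] 7.0
```

move_arm(moves=[[0.01,0,0,0],[0.02,0,0,0],[0.028,0,0,0],[0.034,0,0,0],[0.04,0,0,0],[0.046,0,0,0],[0.053,0,0,0],[0.06,0,0,0],[0.067,0,0,0],[0.074,0,0,0],[0.08,0,0,0],[0.086,0,0,0]])

```text
clock: 8.2
eef_pos: [561.4, 0.9, 32.4]
eef_rot: [-3.142, 0.0, -0.183]
wrist_force: [-0.4, 0.9, -0.7]
finger_gap: 94.1
finger_force: 0.5
```

move_arm(moves=[[0.007,0,0,0],[0.014,0,0,0],[0.021,0,0,0],[0.028,0,0,0],[0.034,0,0,0],[0.039,0,0,0],[0.043,0,0,0],[0.047,0,0,0],[0.05,0,0,0],[0.052,0,0,0],[0.054,0,0,0],[0.054,0,0,0]])

```text
clock: 9.4
eef_pos: [614.3, -8.9, 32.5]
eef_rot: [-3.142, -0.0, -0.183]
wrist_force: [0.0, 0.7, 0.9]
finger_gap: 94.2
finger_force: 0.0
```

```bash
python3 m.py 3
```

```text
scene zmed 54.1 corner-frame centre [ -34.8 -100.9] size [ 61.2 142.9] ang 0.21 box [ -65.2   -4.  -172.4  -29.4] red 385Traceback (most recent call last):
  File "m.py", line 10, in <module>
    i=1+np.argmax(s[1:,4]);q=cv2.minAreaRect(np.stack([bx,by],-1)[l==i].astype(np.float32))
        ~~~~~~~~~^^^^^^^^^
    return _wrapfunc(a, 'argmax', axis=axis, out=out, **kwds)
    return bound(*args, **kwds)
ValueError: attempt to get argmax of an empty sequence
```

View pics/scene3.png

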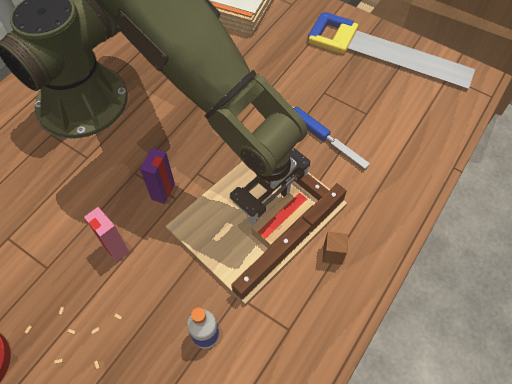

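The block lies along the fence at scene (283,215), about 5 mm short of it. I push gently until I feel contact.

move_arm(moves=[[0.002,0,0,0],[0.003,0,0,0],[0.004,0,0,0],[0.005,0,0,0],[0.0055,0,0,0],[0.006,0,0,0],[0.006,0,0,0]])

```text
clock: 10.2
eef_pos: [619.0, -9.7, 32.5]
eef_rot: [3.142, 0.003, -0.183]
wrist_force: [-11.3, 2.3, 7.5]
finger_gap: 94.4
finger_force: 5.9
```

move_arm(moves=[[-0.01,0,0,0],[-0.025,0,0,0],[-0.03,0,-0.01,0],[-0.03,0,-0.03,0],[-0.03,0,-0.05,0],[-0.03,0,-0.07,0],[-0.03,0,-0.088,0],[-0.03,0,-0.098,0],[-0.03,0,-0.098,0]])

```text
clock: 11.1
eef_pos: [591.3, -4.6, 132.2]
eef_rot: [-3.141, -0.003, -0.183]
wrist_force: [0.6, 0.2, -0.0]
finger_gap: 94.0
finger_force: 0.0
```

move_arm(moves=[[0.004,0.006,0,-0.07],[0.012,0.018,0,-0.2],[0.02,0.03,0,-0.34],[0.027,0.041,0,-0.48],[0.034,0.052,0,-0.62],[0.041,0.062,0,-0.76],[0.047,0.072,0,-0.9],[0.053,0.081,0,-1.04],[0.059,0.09,0,-1.18],[0.064,0.098,0,-1.32],[0.068,0.103,0,-1.46],[0.068,0.103,0,-1.571]], jaw=0.02)

```text
clock: 12.3
eef_pos: [638.5, -118.8, 129.1]
eef_rot: [-3.14, -0.0, 1.393]
wrist_force: [-0.4, 0.6, 0.6]
finger_gap: 19.7
finger_force: 0.0
```

move_arm(moves=[[0,0,0,0],[0,0,0.01,0],[0,0,0.03,0],[0,0,0.05,0],[0,0,0.07,0],[0,0,0.085,0],[0,0,0.095,0],[0,0,0.098,0],[0,0,0.098,0],[0,0,0.098,0]])

```text
clock: 13.3
eef_pos: [639.0, -118.3, 33.3]
eef_rot: [3.14, 0.0, 1.387]
wrist_force: [-0.1, -0.3, 1.1]
finger_gap: 19.8
finger_force: 0.0
```

```bash
python3 m.py 4
```

```text
scene zmed 54.2 corner-frame centre [-31.1 -83.8] size [108.5  59. ] ang 89.34 box [ -60.5   -1.2 -138.3  -29.5] red 227
top zmed 53.9 corner-frame centre [-30.9 -91.2] size [121.   59.6] ang 89.62 box [ -60.7   -1.1 -151.9  -30.7] red 331
tcp in corner frame [ -29.5 -204.2] [ 639.  -118.2   33.3] 1.3876266821603216 [-0.3 -0.5  0.5] 13.4
```

move_arm(moves=[[0.008,0,0,0],[0.016,0,0,0],[0.021,0,0,0],[0.026,0,0,0],[0.031,0,0,0],[0.036,0,0,0],[0.041,0,0,0],[0.045,0,0,0],[0.048,0,0,0],[0.051,0,0,0],[0.053,0,0,0],[0.053,0,0,0]])

```text
clock: 14.6
eef_pos: [648.3, -65.7, 32.4]
eef_rot: [3.141, -0.0, 1.388]
wrist_force: [-0.7, -0.2, -0.9]
finger_gap: 20.1
finger_force: 0.1
```

move_arm(moves=[[0.001,0,0,0],[0.002,0,0,0],[0.003,0,0,0],[0.0035,0,0,0],[0.004,0,0,0],[0.004,0,0,0]])

```text
clock: 15.2
eef_pos: [648.6, -63.7, 32.4]
eef_rot: [-3.141, 0.002, 1.387]
wrist_force: [-3.0, -11.8, 2.2]
finger_gap: 20.3
finger_force: 6.1
```

End-stop contact at about 12 N. I back off and look.

move_arm(moves=[[-0.01,0,0,0],[-0.03,0,0,0],[-0.05,0,-0.01,0],[-0.06,0,-0.03,0],[-0.07,0,-0.06,0],[-0.08,0,-0.1,0],[-0.1,0,-0.13,0],[-0.12,0,-0.14,0],[-0.13,0,-0.14,0],[-0.13,0,-0.14,0]])

```text
clock: 16.2
eef_pos: [624.7, -190.7, 171.4]
eef_rot: [-3.14, -0.0, 1.386]
wrist_force: [0.2, -0.1, 0.3]
finger_gap: 20.3
finger_force: 0.0
```

```bash
python3 m.py 5; python3 -c "
import cv2
a=cv2.imread('pics/scene5.png')[130:310,150:390];b=cv2.imread('pics/top5.png')[90:270,140:400]
cv2.imwrite('pics/c5.png',cv2.hconcat([cv2.resize(a,(400,300),interpolation=2),cv2.resize(b,(400,300),interpolation=2)]))"
```

```text
scene zmed 54.2 corner-frame centre [-31.  -70.4] size [ 59.4 138.7] ang 0.03 box [ -60.7   -1.3 -139.8   -1. ] red 55
top zmed 53.7 corner-frame centre [-31.  -70.7] size [139.1  59.8] ang 89.98 box [ -60.8   -1.  -140.2   -1.1] red 390
tcp in corner frame [ -30.4 -276.6] [ 625.  -189.3  170.9] 1.3877930098792761 [-0.1  0.5 -0.1] 16.3
```

View pics/c5.png

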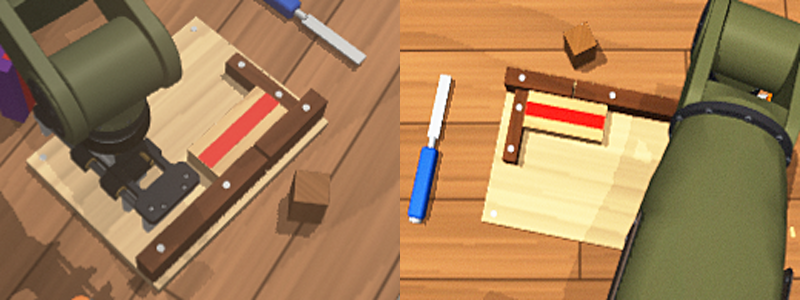

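The left half shows the block in the corner with its stripe up at (240,130), and the right half shows it tight to the fence and stop at (565,115). The fence-side reading matches the one taken after the fence push, where contact was felt, and the angle is 0.0°. The offcut and chisel look unmoved, and the gripper is clear.

```bash
python3 -c "
from cell import manip
print(manip.sign_off())"
```

```text
the job is handed in; nothing more can be done
None
```

The job is handed in: the workpiece lies flat with its red stripe up, flush along the fence and against the end stop to within about 1 mm by the cameras, done by pushing only in about 16 s.

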